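# Stow the marker and hold the slide box half open

## Task

Someone left the marker pen lying on the lid of the wooden slide box. Lay the marker in the empty notch of the pen rest and let go of it while the box is still shut; then take the lid's steel pull bar, raise the lid to 45 degrees and keep holding it there by the bar, because it falls shut by itself: the job finishes with you still holding the lid steady, so do not let go. Leave the pencil in the other notch and do not shove the other things on the table about.

Things in the scene. Friction and masses are not known exactly. Their poses are not given: they have to be found in the camera images.
- slide_box: Dark reddish wooden box, 100 (x) x 176 (y) x 38 mm high, fixed to the table (position and yaw vary). Origin: centre of its underside; z up. Its hinged lid is the upper 14 mm (24 to 38 mm). The hinge is along the long far side (+x of the box), the front with the pull bar is the -x side.
- lid_hinge (a point): Middle of the hinge axis, at (50, 0, 24) mm in the box's frame; the axis runs along the box's y. Fixed.
- slide_box_lid (a joint): Angle of the lid in rad: 0 shut, grows as the front edge rises (45 degrees = 0.785), stop at 2.0. No spring, little friction: let go at 45 degrees it falls shut.
- bar_mid (a point): Middle of the lid's pull bar: smooth round steel bar, 12 mm thick, 80 mm long between its side arms, along the box's y, 44 mm in front of the lid's front face (gap open down to the table). Lid shut: at (-94, 0, 30.5) mm in the box's frame, i.e. 144 mm in front of the hinge axis and 6.5 mm above it. It turns between the finger pads as the lid swings, so the gripper may stay pointing down.
- marker: Marker pen, loose, a round rod 135 mm long along its own y axis and 16 mm in diameter, 25 g; at the start it lies on top of the shut lid (38 mm above the table), roughly along the box's length. Origin: on its underside, mid length.
- marker_mid (a point): Centre of the marker (mid length, on its axis).
- pen_rest: Grey plastic pen rest fixed to the table, plate 100 (x) x 118 (y) x 6 mm. Origin: centre of underside. Two saw-tooth combs 10 mm thick stand at x = -38 and +38 mm and form two 90 degree V notches (48 mm wide, 24 deep, peaks 50 mm above the table) for pens lying along the rest's x. The notch at y = +24 mm holds the pencil, the one at y = -24 mm is empty.
- free_notch (a point): Where the centre of the marker comes to lie in the empty notch: (0, -24, 38.5) mm in the rest's frame.
- pencil: Pencil 156 mm long, 7 mm thick, lying in the other notch of the pen rest. Leave it.
- coverslip_box: Small box 33 x 33 x 16 mm, loose bystander in front of the work. Origin: centre of its underside.
- beaker_100: Clear beaker 60 mm in diameter, 70 mm high, loose bystander right of the microscope. Origin: centre of its underside.

How it is judged (in metres and radians):
On the way:
1. the marker lies in the empty notch of the pen rest, let go, while the box is still shut (x of marker_mid in the frame of pen_rest between -0.028 and 0.028 m and y of marker_mid in the frame of pen_rest between -0.031 and -0.017 m and z of marker_mid in the frame of pen_rest between 0.0325 and 0.0445 m and angle between the y axis of marker and the x axis of pen_rest, either way round below 0.12 rad and contact force between the fingers and marker below 0.05 N and linear speed of marker below 0.05 m/s and value of joint slide_box_lid below 0.09 rad), for 0.2 s.
At the end, for the whole second after the job is handed in: Fingers hold the lid still by its pull bar at 45 degrees (+-7) for a second after the program ends; marker at rest in the empty notch: centre within 28 mm of the rest's middle along it, 7 mm across, 6 mm in height, 7 degrees of its line; pencil still in its notch (value of joint slide_box_lid between 0.663 and 0.908 rad and velocity of joint slide_box_lid between -0.08 and 0.08 rad/s and contact force between the fingers and pull_bar_c0 above 0.4 N and x of marker_mid in the frame of pen_rest between -0.028 and 0.028 m and y of marker_mid in the frame of pen_rest between -0.031 and -0.017 m and z of marker_mid in the frame of pen_rest between 0.0325 and 0.0445 m and angle between the y axis of marker and the x axis of pen_rest, either way round below 0.12 rad and linear speed of marker below 0.05 m/s and z of pencil in the frame of pen_rest above 0.022 m and y of pencil in the frame of pen_rest above 0.014 m); the arm keeps its last pose, push and grip.
It fails at once if the pencil is shoved by more than 30 mm (distance of pencil from where it was at the start of the episode above 0.03 m).
It fails at once if the cover slip box is shoved by more than 30 mm (distance of coverslip_box from where it was at the start of the episode above 0.03 m).
It fails at once if the beaker is shoved by more than 30 mm or tipped over (distance of beaker_100 from where it was at the start of the episode above 0.03 m or angle between beaker_100's own z axis and vertical above 0.5 rad).
It also fails if it takes over 54 s, if anything falls off the work surface, if the arm or the gripper's body presses on something with over 40 N, if the wrist force passes 120 N, or if a joint passes its speed limit or range.

## Robot

A 6-joint arm with a two-finger parallel gripper is mounted at the origin on the work surface; the furniture and walls round the work are solid. World frame = base frame: x ahead of the robot, y to its left, z up, the work surface at z = 0. Lengths are in mm, angles in rad, forces in N, time in s.
With the tool pointing down it reaches from about 375 to 975 mm from the base axis. Payload 3.8 kg.
Tool frame: the origin (TCP) lies on the centre line of the jaws, within the pads' length; the fingertips stand 14 mm ahead of it and the grasp point (between the pads) lies 5 mm behind it; z points along the fingers, y is the line along which they close (so a half turn about z gives the same grasp; the last joint's range is limited). The gripper opens to 88 mm and grips with 3 to 60 N. Pads are 18 mm wide; open, the fingers measure 123 mm over their backs; the gripper's body (75 mm by 187 mm) begins 45 mm behind the grasp point.
Start: joints at [1.087, 0.264, 1.604, -0, 1.274, -0.037], TCP at [291.652, 608.734, 225.406] pointing down, gripper open.
Joint ranges: [-2.63, 2.63], [-0.94, 2.18], [0.31, 2.57], [-1.31, 4.45], [0, 2.66], [-2.55, 2.55]. Speed limits (rad/s): [2.57, 2.57, 3.14, 3.14, 3.14, 3.14].

## Interface

Orientations are given as a unit quaternion [w, x, y, z].
In Python, from bench import * gives the robot as it stands. The module is installed in compiled form; this text tells all that it offers. Calls block until the motion is done:
- movep(position, orientation): joint-space move of the TCP to a pose.
- move_linear(position, velocity=150, orientation=None, max_force=None): straight line of the TCP; orientation=None keeps the orientation; velocity is the mean speed in mm/s. With max_force (N) it stops when the force on the tool has changed by that much, and returns True; else False.
- move_joints(angles): joint-space move.
- release() and close_gripper(): open the fingers fully, or close them until they stop; the grip force is fixed at half the most.
- hold(seconds).
- inverse_kinematics(position, orientation): joint angles nearest the present ones, or None.
- get_image(name): name is "scene" or "top" or "wrist"; returns the picture (420x560x3 uint8, red, green, blue); there is no depth.
- camera_params(name): a dict with "intrinsics" (3x3 intrinsics, pixels), "k1" (the pictures are not rectified: a ray, as slopes to the right and down, at radius r is drawn at 1 + k1 r^2 times it, then the intrinsics apply), "eye" and "attitude" of the camera in the world; the wrist camera has in their place "tool_from_camera" (4x4, takes a point from camera to tool coordinates, whose origin is the TCP and whose axes are the flange's). Camera axes: x right, y up, looking along -z (the intrinsics and any distortion apply to the point x, -y, -z); pixel columns grow to the right and rows downward; lengths in mm; the calibration is good to about 2 mm. A picture is of the moment at which its call begins: read the wrist's pose just before it. camera_params takes no time and is no camera call.
A pose or a line that the arm cannot do raises Unreachable and nothing moves.
- job_done(): hands the job in; it is judged then, once.
Readings, each from a call of its own:
- get_time(): time.
- get_joint_pos(): joint angles.
- get_qd(): joint speeds.
- get_joint_efforts(): joint torques, N m.
- get_position(): TCP position.
- get_tool_rot(): TCP orientation.
- get_contact_force(): force on the tool from outside, world axes, zero at the start.
- get_wrist_torque(): the same for the moment, N m.
- get_finger_gap(): finger opening in mm.
- get_grasp_force(): force on a finger pad.
Only numpy, scipy, OpenCV 4.12 (cv2) and the standard library are available. Lean on these libraries where they do the work, as an engineer would, in place of code of your own. Each camera call takes 0.05 s, during which the arm holds its last target. There are 200 camera calls.

## Working session

There is one attempt and no reset: what is moved stays moved. The work goes in short steps, each a Python script; the robot and the scene stay as the last script left them, time stands still between calls to the robot, and variables do not carry over. Pictures are saved under pics/ and viewed, at most 10 in all, crops included, and the job is handed in when it is done.

```bash
mkdir -p pics; cat > h.py <<'E'
from bench import *
import numpy as np, cv2
from scipy.spatial.transform import Rotation as R
def ray(cam,px,pose=None):
    """world eye, dir. cam: params dict; pose=(pos,quat) for wrist"""
    K=np.array(cam["intrinsics"],float)
    u=cv2.undistortPoints(np.array([[px]],float),K,np.array([cam["k1"],0,0,0.]))[0,0]
    d=np.array([u[0],-u[1],-1.])
    if pose is None:
        A=np.array(cam["attitude"],float); e=np.array(cam["eye"],float)
        A=A if A.shape==(3,3) else R.from_quat(A,scalar_first=True).as_matrix()
    else:
        T=np.array(cam["tool_from_camera"]); W=R.from_quat(pose[1],scalar_first=True).as_matrix()
        A=W@T[:3,:3]; e=W@T[:3,3]+np.array(pose[0])
    d=A@d; return e,d/np.linalg.norm(d)
def tri(rays):
    M=np.zeros((3,3));b=np.zeros(3)
    for e,d in rays:
        P=np.eye(3)-np.outer(d,d);M+=P;b+=P@e
    p=np.linalg.solve(M,b)
    return p,[round(float(np.linalg.norm((np.eye(3)-np.outer(d,d))@(p-e))),1) for e,d in rays]
def atz(r,z): e,d=r; return e+d*(z-e[2])/d[2]
def save(im,n): cv2.imwrite("pics/"+n,im[:,:,::-1])
E
python3 - <<'E'
from h import *
for n in("scene","top"):
    save(get_image(n),n+"0.png"); print(n,camera_params(n))
print(camera_params("wrist"),get_position(),get_tool_rot())
E
```

```text
scene {'intrinsics': array([[499.13997191,   0.        , 280.53740744],
       [  0.        , 499.13997191, 209.87909532],
       [  0.        ,   0.        ,   1.        ]]), 'k1': -0.16346658643580145, 'eye': array([-715.42591974,  713.91367928,  670.16060659]), 'attitude': array([-0.44397199, -0.27049373,  0.46330718,  0.71768271])}
top {'intrinsics': array([[469.66667018,   0.        , 278.52819813],
       [  0.        , 469.66667018, 207.88264074],
       [  0.        ,   0.        ,   1.        ]]), 'k1': 0.027589658059790228, 'eye': array([ 228.05802063,   87.76673439, 1146.62399832]), 'attitude': array([ 0.71360026,  0.0673716 , -0.06550097, -0.69422285])}
{'intrinsics': array([[316.1471761 ,   0.        , 277.36522659],
       [  0.        , 316.1471761 , 213.31081325],
       [  0.        ,   0.        ,   1.        ]]), 'k1': -0.0011645008542171406, 'tool_from_camera': array([[ 1.29745996e-03,  9.59982192e-01,  2.80058042e-01,
         7.31018584e+01],
       [ 9.99999151e-01, -1.21078391e-03, -4.82499510e-04,
        -1.13518982e+00],
       [-1.24101165e-04,  2.80058431e-01, -9.59982948e-01,
        -1.59149018e+02],
       [ 0.00000000e+00,  0.00000000e+00,  0.00000000e+00,
         1.00000000e+00]])} [291.32282962 608.14429202 224.22869998] [-2.53425824e-04  2.21528062e-01  9.75153473e-01 -9.79059522e-04]
```

View pics/top0.png

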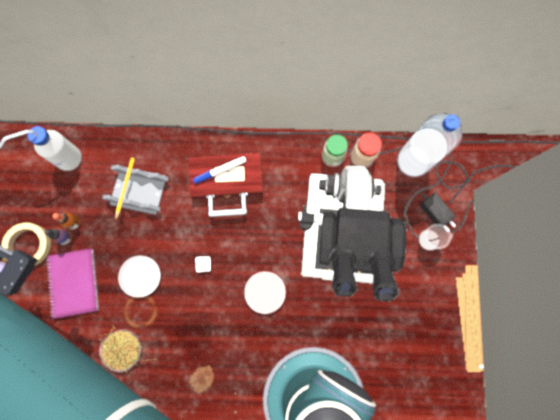

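View pics/scene0.png

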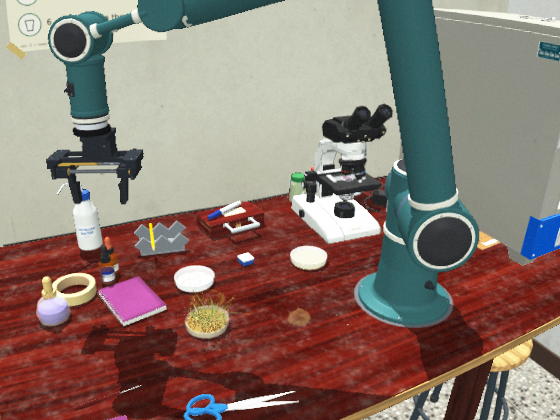

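The top view shows the box around (226,178), with the bar at (227,212) and the marker running (195,180)–(245,160). The rest is around (137,190), with the pencil in its left notch and the right notch empty. Next I'll take wrist views.

```bash
cat >> h.py <<'E'
def down(phi): return [0,float(np.cos(phi/2)),float(np.sin(phi/2)),0]  # tool x at angle phi
E
python3 - <<'E'
from h import *
c=camera_params("top")
for n,p,z in(("box",(226,178),38),("rest",(137,190),20),("bar",(227,212),30),("covers",(203,264),16),("bottle",(60,150),60),("mk1",(195,180),46),("mk2",(245,160),46)):
    print(n,atz(ray(c,p),z).round())
b=atz(ray(c,(226,190)),38);r=atz(ray(c,(137,190)),20)
import json
L=[]
i=0
m=(b+r)/2
for dx,dy in((-60,0),(-60,-90),(-60,90)):
    p=[b[0]+dx if 0 else m[0]+dx,m[1]+dy,260]
    for phi in (np.pi,):
        print(inverse_kinematics(p,down(phi)))
        try: movep(p,down(phi))
        except Unreachable as e: print("unr",p); continue
        hold(.3)
        P=(list(map(float,get_position())),list(map(float,get_tool_rot())))
        im=get_image("wrist");save(im,f"w{i}.png");L.append(P);print(i,P);i+=1
json.dump(L,open("poses.json","w"));print(get_time())
a=[cv2.imread(f"pics/w{k}.png") for k in range(i)]
cv2.imwrite("pics/m0.png",cv2.resize(np.vstack([np.hstack(a[:2]),np.hstack([a[2],0*a[2]])]),(800,600)))
E
```

```text
box [510. 223.  38.]
rest [478. 442.  20.]
bar [427. 218.  30.]
covers [302. 271.  16.]
bottle [562. 621.  60.]
mk1 [500. 297.  46.]
mk2 [554. 178.  46.]
[ 6.23840221e-01 -2.38707946e-02  1.86046560e+00 -4.44089210e-16
  1.30499785e+00 -9.46956106e-01]
0 ([418.3470945605513, 332.66550279506174, 259.72335936137017], [-0.00021941661187963932, -0.0005564970418975676, 0.999999813941119, -0.00011952037500373124])
[ 4.72588987e-01 -1.25495646e-01  1.95498928e+00 -4.44089210e-16
  1.31209902e+00 -1.09820734e+00]
1 ([418.6553575470417, 242.79623353001, 259.91417195639997], [-0.0001006358543036085, -0.0006150602946905767, 0.9999998056063643, 1.898664162004771e-05])
[ 7.47470321e-01  9.27045721e-02  1.74013237e+00 -4.44089210e-16
  1.30875571e+00 -8.23326006e-01]
2 ([419.11218374856986, 420.79451817326884, 260.45440853378307], [0.00026110138927446457, 0.0008506132564186233, 0.9999995959741769, 0.00012780702483446542])
3.525
```

View pics/m0.png

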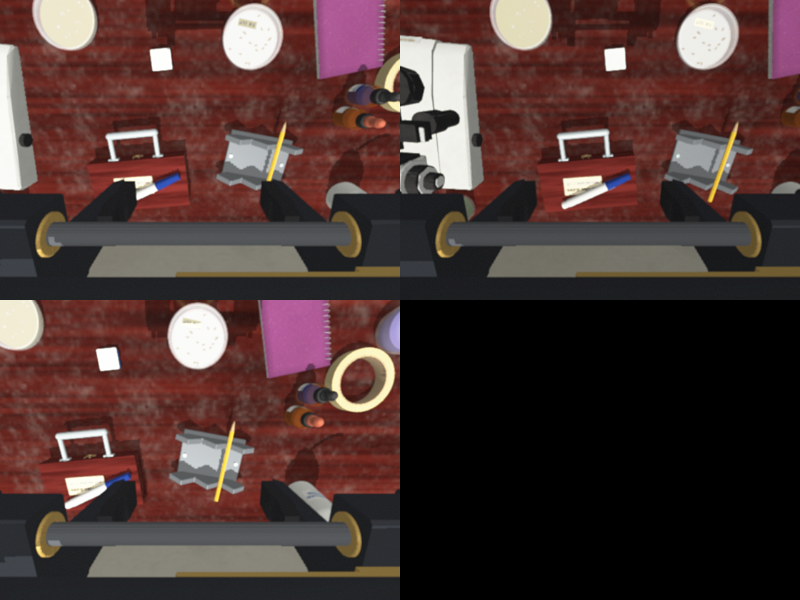

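The montage shows the box, bar and marker clear of the fingers in view 1, and the rest clear in view 2. I'll take closer stereo pairs.

```bash
python3 - <<'E'
from h import *
import json
L={}
for n,p in(("bA",(500,180)),("bB",(480,270)),("rA",(480,400)),("rB",(470,470))):
    movep([*p,220],down(np.pi)); hold(.3)
    L[n]=(list(map(float,get_position())),list(map(float,get_tool_rot())))
    save(get_image("wrist"),n+".png")
json.dump(L,open("poses.json","w"));print(get_time())
a=[cv2.imread(f"pics/{k}.png")[:300] for k in L]
cv2.imwrite("pics/m1.png",cv2.resize(np.vstack([np.hstack(a[:2]),np.hstack(a[2:])]),(800,430)))
E
```

```text
7.3583
```

View pics/m1.png

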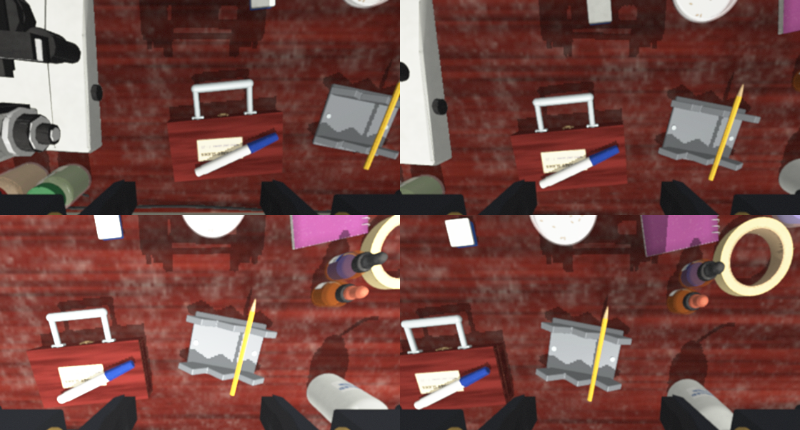

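```bash
python3 - <<'E'
import cv2,numpy as np
def crop(n,x,y,w,h,s):
    a=cv2.imread(f"pics/{n}.png")[y:y+h,x:x+w]; a=cv2.resize(a,None,fx=s,fy=s,interpolation=cv2.INTER_CUBIC)
    for k in range(0,w,20):
        cv2.line(a,(k*s,0),(k*s,6),(255,255,255),1);cv2.putText(a,str(x+k),(k*s+2,14),0,.35,(255,255,255),1)
    for k in range(0,h,20):
        cv2.line(a,(0,k*s),(6,k*s),(255,255,255),1);cv2.putText(a,str(y+k),(8,k*s+4),0,.35,(255,255,255),1)
    return a
cv2.imwrite("pics/c1.png",crop("bA",220,100,200,150,4))
cv2.imwrite("pics/c2.png",crop("rA",30,120,200,150,4))
cv2.imwrite("pics/c3.png",np.hstack([crop("rA",250,110,133,180,3),crop("rB",185,110,133,180,3)]))
E
```

```text
(no output)
```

View pics/c1.png

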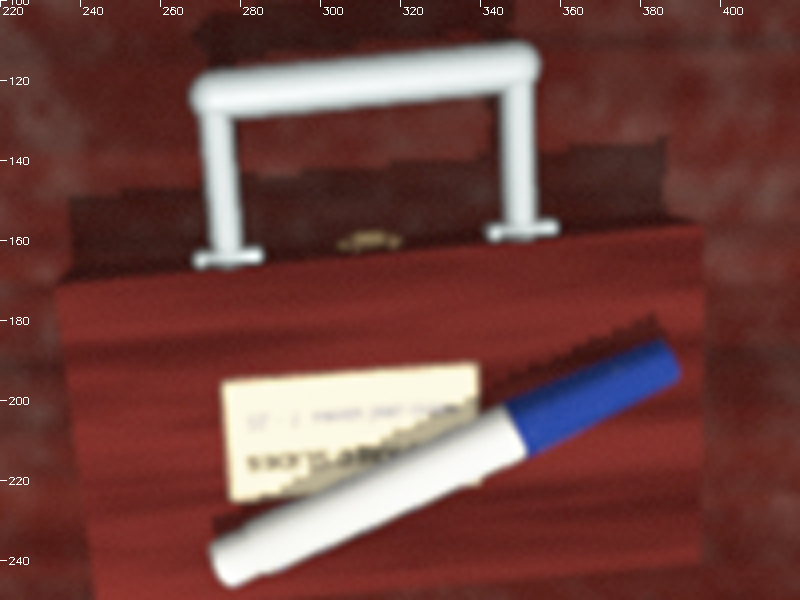

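View pics/c2.png

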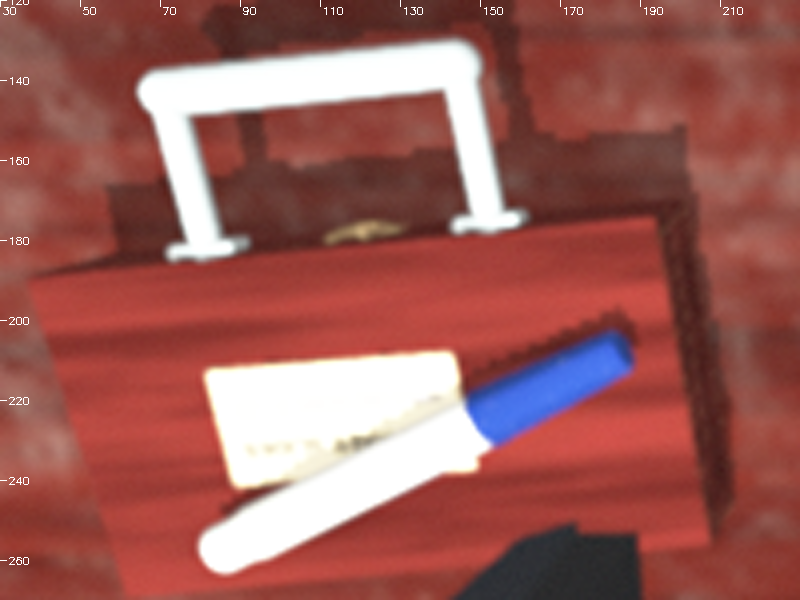

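View pics/c3.png

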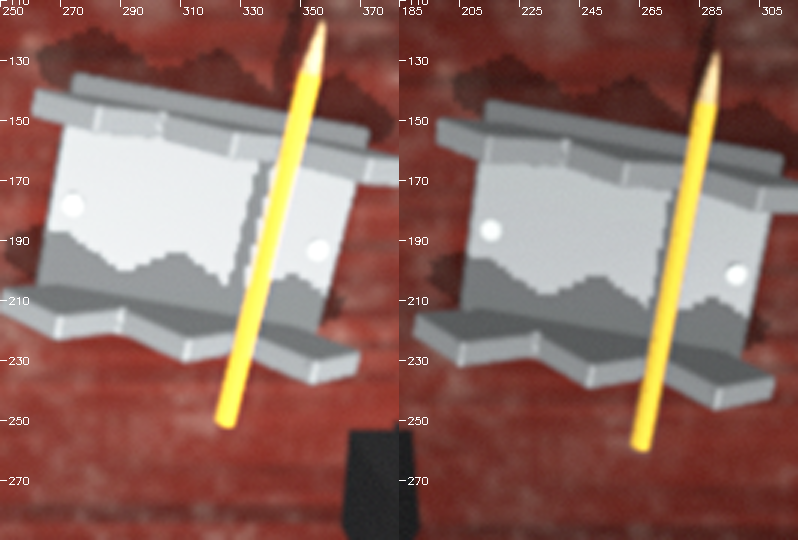

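Box pair: bar ends are at bA (268.8,124.2) and (354.2,116), and rA (65,143.2) and (149.5,135). Marker ends are at bA (275.2,241.8) and (388,189.5). For the rest I read the screw dots, fold lines and the empty left notch. Next I'll triangulate.

```bash
python3 - <<'E'
from h import *
import json
L=json.load(open("poses.json"));c=camera_params("wrist")
D={"barL":[("bA",268.8,124.2),("rA",65,143.2)],"barR":[("bA",354.2,116),("rA",149.5,135)],
"mkW":[("bA",275.2,241.8),("rA",82.5,259.2)],"mkB":[("bA",388,189.5),("rA",186.8,207.5)],"mkJ":[("bA",349.2,207.2),("rA",150,225.5)],
"lidFL":[("bA",234.2,170.5),("rA",37.5,188.8)],"lidFR":[("bA",395.8,157),("rA",193.8,174.2)],"lidBR":[("bA",395,240.5),("rA",207.5,255.8)],
"dotL":[("rA",274.3,178.3),("rB",215.7,186.7)],"dotR":[("rA",356,193.3),("rB",297.3,201.3)],
"farPk-48":[("rA",269.7,219.3),("rB",205.7,228)],"farPk0":[("rA",312.3,227),("rB",249,235.7)],"farPk48":[("rA",355,234.3),("rB",291,243.3)],
"farV-24":[("rA",290.3,215.7),("rB",231.3,224)],"nearPk-48":[("rA",282.7,148.7),("rB",215,159.3)],"nearV-24":[("rA",304.3,151.3),("rB",241,159.3)],"nearPk0":[("rA",328.7,157.7),("rB",261,167.3)]}
W={}
for k,v in D.items():
    p,e=tri([ray(c,(a,b),L[n]) for n,a,b in v]);W[k]=p;print(k,p.round(1),e)
ang=lambda a,b:np.degrees(np.arctan2(*(W[b]-W[a])[:2][::-1])).round(2)
ln=lambda a,b:np.linalg.norm(W[b]-W[a]).round(1)
for a,b in(("barL","barR"),("lidFL","lidFR"),("mkW","mkB"),("dotL","dotR"),("farPk-48","farPk48"),("nearPk-48","nearPk0"),("nearV-24","farV-24")): print(a,b,ang(a,b),ln(a,b),((W[a]+W[b])/2).round(1))
E
```

```text
barL [429.6 171.4  34.1] [0.1, 0.1]
barR [421.1 261.4  30.7] [0.0, 0.0]
mkW [555.8 178.4  51.3] [0.6, 0.6]
mkB [497.1 299.5  46.2] [0.4, 0.4]
mkJ [516.3 258.4  49.5] [0.7, 0.7]
lidFL [478.3 133.7  37.1] [0.2, 0.2]
lidFR [462.7 307.4  37. ] [0.3, 0.3]
lidBR [558.4 316.6  37.9] [0.0, 0.0]
dotL [472.2 394.8   7.2] [0.0, 0.0]
dotR [489.9 492.7   8.9] [0.1, 0.1]
farPk-48 [509.4 390.1  51.2] [0.0, 0.0]
farPk0 [519.3 437.   48.4] [0.1, 0.1]
farPk48 [526.4 483.6  52.9] [0.2, 0.2]
farV-24 [514.4 413.7  21.4] [0.1, 0.1]
nearPk-48 [434.5 404.   49.4] [0.4, 0.4]
nearV-24 [438.4 428.1  24.4] [0.6, 0.6]
nearPk0 [443.2 451.5  49.3] [0.1, 0.1]
barL barR 95.36 90.5 [425.4 216.4  32.4]
lidFL lidFR 95.12 174.4 [470.5 220.6  37.1]
mkW mkB 115.89 134.7 [526.5 239.   48.8]
dotL dotR 79.74 99.5 [481.1 443.7   8. ]
farPk-48 farPk48 79.69 95.1 [517.9 436.9  52.1]
nearPk-48 nearPk0 79.6 48.4 [438.8 427.7  49.4]
nearV-24 farV-24 -10.74 77.5 [476.4 420.9  22.9]
```

```bash
python3 - <<'E'
from h import *
c=camera_params("top")
for p in((150,125),(200,126),(250,128),(300,130)):
    print(atz(ray(c,p),0).round(),atz(ray(c,p),100).round())
im=get_image("top");print(im[116:140,170].tolist())
E
```

```text
[654. 429.   0.] [616. 399. 100.]
[655. 301.   0.] [617. 283. 100.]
[653. 173.   0.] [616. 165. 100.]
[651.  44.   0.] [614.  48. 100.]
[[170, 163, 153], [171, 166, 151], [171, 166, 153], [171, 166, 152], [165, 157, 147], [171, 166, 153], [167, 162, 148], [167, 163, 148], [154, 149, 136], [129, 126, 118], [101, 98, 96], [103, 84, 79], [115, 66, 58], [129, 61, 58], [133, 66, 59], [131, 69, 60], [133, 73, 66], [133, 70, 63], [134, 68, 60], [131, 61, 53], [135, 58, 51], [136, 64, 56], [136, 59, 51], [129, 58, 50]]
```

Measurements agree with the given sizes, and the wall at x≈652 clears the gripper. Now the pick and place.

```bash
python3 - <<'E'
from h import *
rd=np.radians
m=[526.5,239.0]; q=down(rd(115.9))
movep([*m,130],q); move_linear([*m,70],120)
hit=move_linear([*m,50],20,max_force=3); z=get_position()[2]; print("touch",hit,z)
if hit: move_linear([*m,z+2],20)
else: move_linear([*m,54],20)
z=get_position()[2]
close_gripper(); print("gap",get_finger_gap(),get_grasp_force(),z)
move_linear([*m,140],100); hold(.2); print("gap",get_finger_gap(),get_grasp_force())
P=(get_position(),get_tool_rot()); save(get_image("wrist"),"held.png")
n=[476.9,420.4]
movep([*n,140],down(rd(169.7))); hold(.2); save(get_image("wrist"),"over.png"); print(get_position(),get_time())
save(np.hstack([cv2.imread("pics/held.png")[100:400,100:460],cv2.imread("pics/over.png")[100:400,100:460]])[:,:,::-1],"c4.png")
E
```

```text
touch False 50.17120756225764
gap 0.541837876981507 0.0 54.421446892164504
gap 0.7296646389456665 0.0
[477.61977074 419.06298646 140.06988541] 14.1417
```

View pics/c4.png

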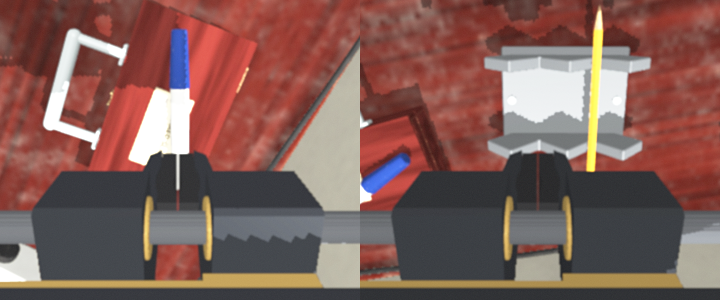

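The left half of c4 shows the marker still on the lid under the closed fingers, so the grasp missed. The right half shows the empty notch with the pencil untouched. I'll re-measure the marker by blue segmentation, then probe the lid height.

```bash
cat >> h.py <<'E'
def rod(im):
    """junction/blue centroid/axis of the blue cap in image px: (cx,cy,len,wid,angle,box)"""
    h=cv2.cvtColor(im,cv2.COLOR_RGB2HSV); m=cv2.inRange(h,(105,120,60),(128,255,255))
    n,l,s,ce=cv2.connectedComponentsWithStats(m); k=1+np.argmax(s[1:,4])
    r=cv2.minAreaRect(np.argwhere(l==k)[:,::-1].astype(np.float32)); return r,int(s[k,4])
E
python3 - <<'E'
from h import *
import json
L=json.load(open("poses.json"));c=camera_params("wrist")
old={n:rod(cv2.imread(f"pics/{n}.png")[:,:,::-1]) for n in("bA","rA")};print(old)
print("old cap",tri([ray(c,old[n][0][0],L[n]) for n in old]))
release()
N={}
for n in("bA","rA"):
    movep([*L[n][0][:2],220],down(np.pi)); hold(.3)
    P=(get_position(),get_tool_rot()); im=get_image("wrist");save(im,n+"2.png");r=rod(im);N[n]=(r,P);print(r)
print("new cap",tri([ray(c,N[n][0][0][0],N[n][1]) for n in N]))
j=[]
for n in N:
    pts=cv2.boxPoints(N[n][0][0]); 
    e=[atz(ray(c,p,N[n][1]),46).round(1).tolist() for p in pts]; print(n,e)
print(get_time(),get_contact_force())
# probe lid top height with the open fingers near lid, clear of marker: left half, tool y along box x
E
```

```text
{'bA': (((368.1000061035156, 197.2000274658203), (13.86362075805664, 42.0380744934082), 63.43495178222656), 537), 'rA': (((167.26431274414062, 215.4012451171875), (13.886712074279785, 42.85726547241211), 61.3895378112793), 528)}
old cap (array([505.33550992, 277.91200557,  48.58959826]), [0.5, 0.5])
(((367.70001220703125, 197.89999389648438), (13.86362075805664, 42.48529052734375), 63.43495178222656), 539)
(((168.51028442382812, 215.7226104736328), (13.821019172668457, 42.5389404296875), 65.55604553222656), 533)
new cap (array([505.84549281, 278.06540933,  48.78521136]), [0.9, 0.9])
bA [[509.4, 255.1, 46.0], [488.4, 294.3, 46.0], [501.9, 302.3, 46.0], [523.3, 262.8, 46.0]]
rA [[510.5, 252.2, 46.0], [490.5, 296.7, 46.0], [504.7, 301.8, 46.0], [525.2, 256.9, 46.0]]
18.0333 [ 1.08128165  0.19746934 -0.03501081]
```

```bash
python3 - <<'E'
from h import *
rd=np.radians
close_gripper()
p=[500,180]; q=down(rd(95.2))
movep([*p,110],q); hold(.3); f0=get_contact_force()
hit=move_linear([*p,44],20,max_force=5); print(hit,get_position(),get_contact_force()-f0,get_finger_gap())
move_linear([*p,110],100); release()
print(get_time())
E
```

```text
False [500.02050139 180.02170632  44.04970794] [-0.89689046  0.08881459 -0.80138878] 0.5078560438182833
26.2583
```

No contact with TCP at z=44, so the fingertips stand higher than the text says. I'll feel for the lid directly at the marker, then grip relative to that contact height.

```bash
python3 - <<'E'
from h import *
rd=np.radians
m=[526.5,239.0]; q=down(rd(115.9))
movep([*m,70],q); move_linear([*m,46],80)
hit=move_linear([*m,24],20,max_force=5); z=get_position()[2]; print("touch",hit,z,get_contact_force())
if hit:
    move_linear([*m,z+2],30); close_gripper(); g=get_finger_gap(); print("gap",g,get_grasp_force(),get_position())
    if g>10:
        move_linear([*m,110],120); print("gap",get_finger_gap(),get_grasp_force())
else: move_linear([*m,70],80)
print(get_time())
E
```

```text
touch True 25.582457976829183 [-0.58569067  0.20906789  4.11410711]
gap 14.892479194340034 29.987258445471525 [526.52391781 239.01748735  27.60620167]
gap 14.466328428840628 29.98702296987176
30.25
```

```bash
python3 - <<'E'
from h import *
n=[476.9,420.4]
movep([*n,110],down(np.radians(169.7))); hold(.2)
P=(get_position(),get_tool_rot());im=get_image("wrist");s=get_image("scene");t=get_image("top")
for k,a in(("hw",im),("hs",s),("ht",t)): save(a,k+".png")
c=camera_params("wrist"); r,a=rod(im); print(r,a,P,get_finger_gap())
e,d=ray(c,r[0],P)
W=R.from_quat(P[1],scalar_first=True).as_matrix()
x=W[:,0]; xs=np.dot(P[0],x)
for o in(44.2,-44.2):
    k=(xs+o-np.dot(e,x))/np.dot(d,x); print(o,(e+k*d).round(1))
# predicted scene pixel of TCP
def proj(c,p):
    A=R.from_quat(c["attitude"],scalar_first=True).as_matrix();v=A.T@(np.array(p)-c["eye"])
    return cv2.projectPoints(np.array([[v[0],-v[1],-v[2]]]),np.zeros(3),np.zeros(3),np.array(c["intrinsics"]),np.array([c["k1"],0,0,0.]))[0].ravel()
cs=camera_params("scene");u=proj(cs,P[0]);print("TCP px scene",u,"tip14",proj(cs,P[0]+14*W[:,2]))
x0,y0=int(u[0])-100,int(u[1])-75
b=cv2.resize(s[max(y0,0):y0+150,max(x0,0):x0+200],(560,420),interpolation=cv2.INTER_CUBIC)
cv2.drawMarker(b,(int((u[0]-x0)*2.8),int((u[1]-y0)*2.8)),(255,0,255),0,15,1)
save(cv2.resize(np.vstack([im[60:330],b]),None,fx=.86,fy=.86),"c5.png");print(x0,y0,get_time())
E
```

```text
((277.5, 187.0), (104.0, 33.0), 90.0) 3108 (array([477.51143847, 418.84405486, 109.76700854]), array([-1.26252714e-04,  9.11509652e-02,  9.95837028e-01, -3.15758546e-04])) 14.515047634542913
44.2 [433.9 426.2 125.7]
-44.2 [ 520.8  410.2 -308.5]
TCP px scene [168.15871454 207.61857839] tip14 [168.53930073 212.36967523]
68 132 31.375
```

View pics/c5.png

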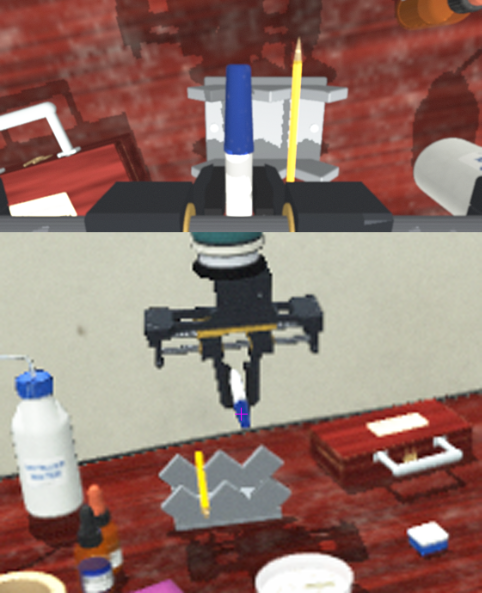

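The scene half shows the reported TCP (marked at 241,412) at or below the fingertips, so the real tips sit about 12 mm above it. The wrist view agrees, putting the marker about 16–18 mm above the reported TCP. I'll place it with that correction.

```bash
python3 - <<'E'
from h import *
n=[476.9,420.4]
hit=move_linear([*n,24.6],80,max_force=15); print(hit,get_position())
release(); hold(.3); move_linear([*n,90],130)
P=(get_position(),get_tool_rot());im=get_image("wrist");save(im,"pl.png")
r,a=rod(im);c=camera_params("wrist");print(r,a)
print("cap",atz(ray(c,r[0],P),40).round(1),"want",(np.array(n)+44.2*np.array([np.cos(np.radians(169.7)),np.sin(np.radians(169.7))])).round(1))
b=[atz(ray(c,p,P),40)[:2] for p in cv2.boxPoints(r)];print(np.round(b,1).tolist())
save(get_image("top")[120:250,60:290],"pt0.png");t=cv2.imread("pics/pt0.png");cv2.imwrite("pics/pt.png",np.vstack([cv2.resize(t,None,fx=2.4,fy=2.2),cv2.resize(cv2.imread("pics/pl.png")[:300],(552,300))]))
print(get_time(),get_position())
E
```

```text
False [477.42101766 420.85294225  25.34210383]
((276.5, 166.0), (70.0, 21.0), 90.0) 1360
cap [432.3 426.9  40. ] want [433.4 428.3]
[[409.1, 424.3], [411.4, 437.5], [456.9, 429.7], [454.4, 415.6]]
34.7917 [476.02946624 419.69157863  88.60981569]
```

View pics/pt.png

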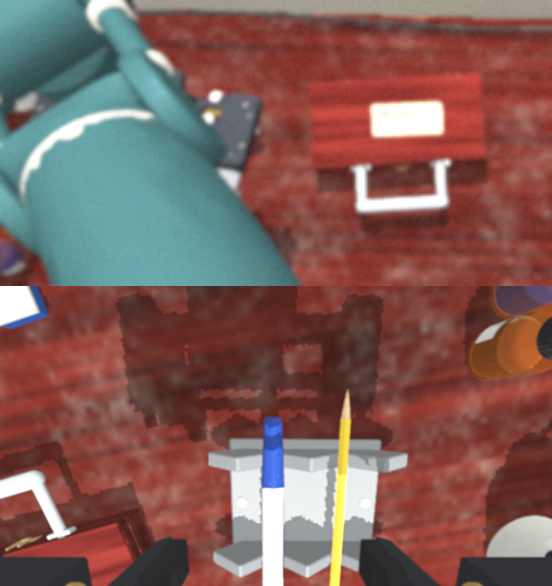

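The marker lies in the left notch, with the pencil untouched and the box shut. Next is the bar. An open finger centred on the bar would hit the lid, so I descend offset to the front, close until the inner finger stalls on the bar, then centre.

```bash
python3 - <<'E'
from h import *
u=np.array([np.cos(np.radians(5.2)),np.sin(np.radians(5.2)),0]); b=np.array([425.9,216.5,0]); q=down(np.radians(95.2))
s=b-27*u; z=np.array([0,0,1.])
movep(s+70*z,q); hit=move_linear(s+3*z,90,max_force=12); print("down",hit,get_position(),get_time())
if not hit:
    close_gripper(); print("gap",get_finger_gap(),get_grasp_force(),get_contact_force(),get_position(),get_time())
E
```

```text
down False [399.49631683 214.36089029   3.33689654] 36.675
gap 10.820491487638346 30.015907891793177 [ 57.05579676 -21.23841619  -7.87786934] [428.19504273 217.82347703  13.79502071] 37.8417
```

```bash
python3 - <<'E'
from h import *
u=np.array([np.cos(np.radians(5.2)),np.sin(np.radians(5.2)),0]); b=np.array([425.9,216.5,3.])
move_linear(b,60); hold(.2)
print("gap",get_finger_gap(),get_grasp_force(),get_contact_force(),get_position(),get_time())
E
```

```text
gap 11.171580955914246 29.99368965625763 [ 3.90807513  0.8836001  -1.035359  ] [426.54909663 216.91801863   3.33163213] 38.6417
```

```bash
python3 - <<'E'
from h import *
u=np.array([np.cos(np.radians(5.2)),np.sin(np.radians(5.2)),0]); z=np.array([0,0,1.]); b=np.array([426.3,216.6,3.])
for t in np.radians(np.arange(5,46,5)):
    c,s=np.cos(t),np.sin(t)
    move_linear(b+u*(144*(1-c)+6.5*s)+z*(144*s-6.5*(1-c)),55)
    if get_finger_gap()<9: print("slip",t); break
hold(.2)
print("gap",get_finger_gap(),get_grasp_force(),get_contact_force(),get_position(),get_time())
save(get_image("top")[140:230,170:280],"e0.png");save(get_image("wrist"),"e1.png");save(get_image("scene")[170:270,100:300],"e2.png")
a=[cv2.resize(cv2.imread(f"pics/e{i}.png"),w) for i,w in((0,(400,300)),(1,(400,300)),(2,(600,300)))]
cv2.imwrite("pics/e.png",np.vstack([np.hstack(a[:2]),cv2.copyMakeBorder(a[2],0,0,0,200,0)]))
E
```

```text
gap 10.808282092672089 29.99064713716507 [-5.0412879   1.77598696  2.04682002] [472.27144851 220.72148104 103.54170894] 42.225
```

```bash
python3 - <<'E'
from h import *
print(get_qd().round(3) if hasattr(get_qd(),'round') else get_qd(), get_finger_gap()); print(job_done())
E
```

```text
[ 0.001 -0.002  0.001  0.001 -0.     0.   ] 10.800745167201013
the job is handed in; nothing more can be done
None
```

I laid the marker in the empty notch with the box shut and handed the job in holding the lid by its bar at about 45°; that angle comes from the arm's position and steady grip, as I had no pictures left to check it or the final scene, and no verdict came back.

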